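# Unlock the folding stay and close the grooming box

## Robot

A 7-joint arm with a two-finger parallel gripper is mounted at the origin on the work surface. World frame = base frame: x ahead of the robot, y to its left, z up, the work surface at z = 0. Lengths are in m, angles in rad, forces in N, time in s.
With the tool pointing down it reaches from about 0.4 to 0.875 m from the base axis. Payload 19.3 kg.
Tool frame: the origin (TCP) lies at the very end of the fingers, on their centre line; the grasp point (between the pads) lies arm.pinch_z behind it (arm.pinch_z is the distance from the TCP to the grasp point, in m); z points along the fingers, y is the line along which they close (so a half turn about z gives the same grasp; the last joint's range is limited). The gripper opens to 85 mm and grips with 20 to 120 N. Pads are 22 mm wide; open, the fingers measure 114 mm over their backs; the gripper's body (76 mm by 85 mm) begins 54 mm behind the grasp point. The pads swing forward as they close: fully open they stand 13 mm farther back than shut.
Start: joints at [-1.394, 0.521, -0.036, 1.599, 0.021, 1.021, -0.113], TCP at [0.153, 0.606, 0.231] pointing down, gripper open.
Joint ranges: [-2.91, 2.91], [-0.3, 2.13], [-1.5, 1.42], [0.17, 2.43], [-1.26, 4.41], [0.16, 1.93], [-2.52, 2.52]. Speed limits (rad/s): [1.89, 1.89, 2.39, 2.39, 3.01, 3.01, 3.01].

## Interface

Orientations are given as a unit quaternion [x, y, z, w].
In Python, from station import readout, optics, order, arm gives the robot as it stands.
- The arm moves only by the tool carry_out, never from a script. Its argument "steps" is a list of rows, each an object of numbers: "dx", "dy", "dz": the shift along the world's x, y, z as a fraction of full scale; "rx", "ry", "rz": the turn, a rotation vector about the world's x, y, z as a fraction of full scale; "grip": the opening, from 0 (shut) to 1 (fully open). In form: [{"dx": .., "dy": .., "dz": .., "rx": .., "ry": .., "rz": .., "grip": ..}, ...]. A call has 1 to 12 rows; each row shifts and turns the commanded pose from where the row before left it; what a row does not reach is not made up. Full scale, the value 1, is 0.03 m for a shift and 0.15 rad for a turn. A row lasts 1/10 s, in which the tool goes at most 50 mm and 8.59 degrees, less where a joint would pass 70% of its speed; a pose out of reach is approached as far as the arm can. A call with a number of a shift or a turn outside -1 to 1 is refused whole. A call with a gripper value outside its range is refused whole. The fingers move at their own pace and stop on an object; "squeeze" is the grip in N (left out, the last holds). Time passes only in rows, so rows that do not move let the fingers close. It gives the time, the measured TCP pose, the force, the opening and the grip force at its end, in the units of the state.
- readout.get_state(): the state, without advancing time (a new reading comes with each control period).
- optics.get_image(name): name is "scene" or "top"; returns (picture, depth): 420x560x3 uint8, red, green, blue; 420x560 float32, m along the optical axis (not along the pixel's ray), 0 where there is no reading.
- optics.camera_info(name): a dict with "camera_matrix" (3x3 intrinsics, pixels), "rvec" (rotation vector, rad) and "tvec" (3), from world to camera coordinates, as OpenCV has them. Camera axes: x right, y down, z forward; pixel columns grow to the right and rows downward; lengths in m; the calibration is good to about 2 mm. A picture is of the moment at which its call begins. camera_info takes no time and is no camera call.
- order.close_job(): hands the job in; it is judged then, once.
The state is a dict: "t": time; "joint_positions": joint angles; "joint_vel": joint speeds; "effort": joint torques, N m; "ee_pos": TCP position; "orientation": TCP orientation; "ft_force": force on the tool from outside, world axes, zero at the start; "torque": the same for the moment, N m; "gripper_width": opening from 0.0 (shut) to 1.0 (fully open); "grasp_force": force on a finger pad.
Only numpy, scipy, OpenCV 4.12 (cv2) and the standard library are available. Lean on these libraries where they do the work, as an engineer would, in place of code of your own. Each camera call takes 0.05 s, during which the arm holds its last target. There are 200 camera calls.

## Task

The bamboo grooming box stands open, its lid propped by a locked folding stay on the outside of one end wall. Lift the stay's knee up past centre by its pin so that it unlocks, then lower the lid under control, without slamming it, until it is fully shut, and let go. Leave the comb, rake, ramekin and treat pot where they are.

Things in the scene. Friction and masses are not known exactly. Their poses are not given: they have to be found in the camera images.
- groom_box: Open bamboo box fixed on the slab, 200 mm deep (its x), 220 mm wide (its y), 100 mm high, walls 10 mm. Origin: centre of its underside. Its front faces its own -x; the lid is hinged along the top of its back (+x) edge; the stay is on the outside of its +y end wall. Box axes: z up.
- lid (a joint): How far the lid (about 0.35 kg) has been lowered, rad: 0 = propped open, 1.306 above shut (15 deg forward of upright); 1.306 = fully shut. It dips to about -0.025 as the knee passes centre. The hinge is stiff: the lid stays where it is left and, with the stay unlocked, is pushed down with a few newtons at its free edge. With the stay locked it cannot be pushed down.
- knee (a joint): Fold angle of the stay's knee, rad: 0 = locked (sagging below the straight line, against its stop), 0.32 = links in line (dead centre), more = past centre, unlocked; about 3.1 with the lid shut. Lid and knee are one linkage: lowering the unlocked lid folds the knee forward (to the box's -x).
- knee_pin (a point): Middle of the steel pin at the stay's knee: round bar, 12 mm diameter, 55 mm long, parallel to the box's y, standing out to the box's +y; this point is 42 mm outside the end wall, 28 mm from the pin's free end, 111 mm above the slab when locked. The links (flat bars 4 x 14 mm) lie 7 to 14 mm outside the wall; the upper, 100 mm long, runs up to the lid's edge, 90 mm from the hinge.
- stay_foot (a point): On the axis (along the box's y) of the stay's lower pivot: box frame x -30, y 152, z 76 mm, level along y with knee_pin. The pin swings about it at 60 mm radius; locked, it is 48 mm to the box's +x and 35 mm up from here. Turned 0.2 rad up and to the box's -x it is at dead centre, 0.5 to 0.6 rad is safely past. It takes a few newtons.
- lid_hinge (a point): Centre of the lid's hinge axis (parallel to the box's y), at the middle of the lid's thickness; in the box frame at x = 100 mm, y = 0, z = 106 mm.
- lid_edge (a point): Middle of the lid's free edge (half-way through its thickness), 200 mm from the hinge. The lid is a flat bamboo board 200 x 220 x 12 mm, its outer face plain and smooth; on its inner face at the free edge is a wooden strip 70 mm wide.
- comb_mid (a point): Bystander: chrome flea comb, 160 x 33 x 5 mm, lying flat on the slab in front of the box; its middle.
- rake_mid (a point): Bystander: grey plastic deshedding rake, 160 x 90 x 18 mm, lying on the slab beyond the box's +y end; its middle.
- ramekin_mid (a point): Bystander: small glass ramekin, 74 mm across and 42 mm high, on the slab near the box's back, -y corner; half-way up.
- treat_pot_mid (a point): Bystander: lidded white ceramic treat pot, 92 mm across and 108 mm high, on the slab behind the box; half-way up.

How it is judged:
On the way:
1. the stay's knee has been lifted past centre, the lid still up (value of joint knee above 0.45 rad and value of joint lid below 0.9 rad), for 0.1 s.
At the end, for the whole second after the job is handed in: The lid is fully shut (within 0.04 rad, about 8 mm at its free edge) and still; comb, rake, ramekin and treat pot are within 30 mm of where they stood (value of joint lid above 1.266 rad and velocity of joint lid below 0.05 rad/s and distance of each of comb_mid, rake_mid, ramekin_mid, treat_pot_mid from where it was at the start of the episode below 0.03 m); the robot touches nothing.
It fails at once if the lid is slammed or dropped (it turns downward faster than 2 rad/s) (velocity of joint lid above 2 rad/s).
It fails at once if the ramekin is tipped over (angle between ramekin_mid's own z axis and vertical above 0.5 rad).
It fails at once if the treat pot is tipped over (angle between treat_pot_mid's own z axis and vertical above 0.5 rad).
It also fails if it takes over 67 s, if anything falls off the work surface, if the arm or the gripper's body presses on something with over 40 N, if the wrist force passes 120 N, or if a joint passes its speed limit or range.

## Working session

There is one attempt and no reset: what is moved stays moved. The work goes in short steps, Python scripts to look and compute and a tool call to move; the robot and the scene stay as the last step left them, time stands still between calls to the robot, and variables do not carry over. Pictures are saved under pics/ and viewed, at most 10 in all, crops included, and the job is handed in when it is done.

Besides the shell and the picture viewer there is one more tool, called after "Call:" as name(argument=value, ...) on one line, values as JSON. carry_out: Moves the arm, as the interface text tells. Shift numbers are shares of 0.03 m and turn numbers shares of 0.15 rad, none past 1 either way. Its arguments: {"type":"object","properties":{"steps":{"type":"array","items":{"type":"object","properties":{"dx":{"type":"number"},"dy":{"type":"number"},"dz":{"type":"number"},"rx":{"type":"number"},"ry":{"type":"number"},"rz":{"type":"number"},"grip":{"type":"number"}}}},"squeeze":{"type":"number"}},"required":["steps"]}

```bash
mkdir -p pics; cat > h.py <<'E'
import numpy as np, cv2
from station import readout, optics, order, arm
def cam(n):
    c=optics.camera_info(n); return np.array(c["camera_matrix"]),cv2.Rodrigues(np.array(c["rvec"],float))[0],np.array(c["tvec"],float).ravel()
def cloud(n,d):
    K,R,t=cam(n); v,u=np.mgrid[:d.shape[0],:d.shape[1]]
    p=np.stack([(u-K[0,2])/K[0,0]*d,(v-K[1,2])/K[1,1]*d,d],-1)
    return (p-t)@R
def proj(n,P):
    K,R,t=cam(n); q=(np.atleast_2d(P)@R.T+t)@K.T; return q[:,:2]/q[:,2:]
E
python3 - <<'E'
from h import *
for n in("scene","top"):
    im,d=optics.get_image(n); cv2.imwrite(f"pics/{n}0.png",im[...,::-1]); np.save(f"{n}0.npy",d)
    K,R,t=cam(n); print(n,-R.T@t,R[2],(d==0).mean())
s=readout.get_state(); print(s["ee_pos"],s["orientation"],arm.pinch_z,s["t"])
E
```

```text
scene [ 0.82716071 -0.52015627  0.83519003] [-0.3300983   0.55941461 -0.76032257] 0.004081632653061225
top [ 0.38840766 -0.04122634  1.17793734] [ 0.15665775 -0.02143632 -0.98742029] 0.004128401360544218
[0.15265009 0.60578868 0.23078849] [ 1.23087266e-01  9.92395730e-01 -4.88276223e-04 -3.35806641e-05] 0.0187 0.1
```

View pics/scene0.png

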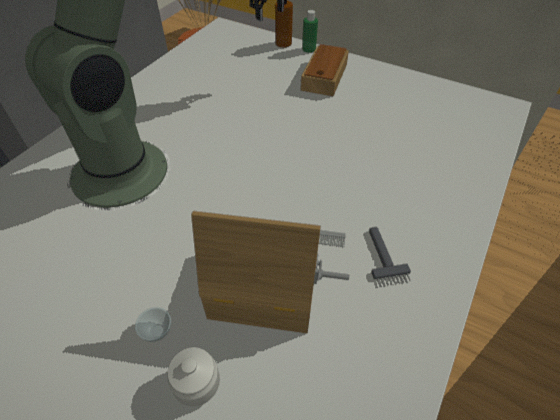

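View pics/top0.png

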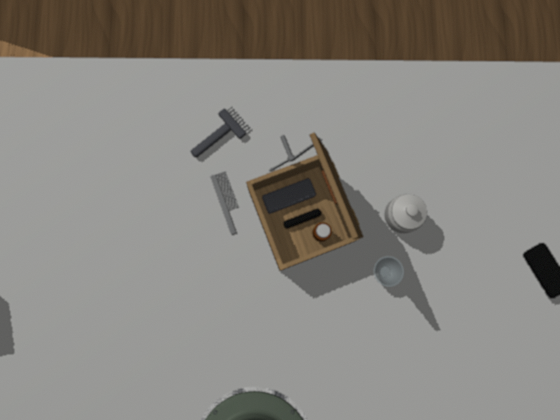

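The scene view shows the lid upright, with the pin near (335,275). In the top view the rim corners are at (248,181), (281,269) and (355,240), and the pin runs from (290,155) to (283,137). So box +y points roughly along world +x, and the box front faces world +y.

```bash
python3 - <<'E'
from h import *
d=np.load("top0.npy"); P=cloud("top",d)
K,R,t=cam("top"); c=-R.T@t
def ray(u,v,z):
    r=R.T@np.linalg.inv(K)@[u,v,1]; return c+r*(z-c[2])/r[2]
for uv in[(248,181),(281,269),(355,240),(320,157)]: print(uv,ray(*uv,.1).round(4))
for uv in[(290,155),(283,137)]: print(uv,ray(*uv,.111).round(4),P[uv[1],uv[0]].round(4))
# rim points
m=(abs(P[...,2]-.1)<.006); m[:150]=0;m[290:]=0;m[:,:235]=0;m[:,365:]=0
q=P[m][:,:2].astype(np.float32); r=cv2.minAreaRect(q); print(len(q),r,cv2.boxPoints(r))
# pin points
v,u=np.mgrid[130:165,276:300]; s=P[130:165,276:300]; m=(s[...,2]>.09)&(s[...,2]<.13)
for y in range(130,165,2):
    k=m[y-130]; 
    if k.any(): print(y,u[y-130][k], s[y-130][k].mean(0).round(4))
Ps=cloud("scene",np.load("scene0.npy"))
s=Ps[255:290,310:356]; m=(s[...,2]>.09)&(s[...,2]<.13)
for x in range(322,352,4):
    k=m[:,x-310]
    if k.any(): print("sc",x,s[:,x-310][k].mean(0).round(4),np.where(k)[0]+255)
im=cv2.imread("pics/scene0.png")
for n,uv,Q in(("comb",(332,239),Ps),("rake",(385,255),Ps),("ram",(153,323),Ps),("pot",(190,365),Ps)): print(n,Q[uv[1],uv[0]].round(3))
for n,uv,Q in(("comb",(224,203),P),("rake",(232,123),P),("rakeend",(195,153),P),("ram",(389,271),P),("pot",(410,211),P)): print(n,Q[uv[1],uv[0]].round(3))
E
```

```text
(248, 181) [0.6233 0.0125 0.1   ]
(281, 269) [ 0.4195 -0.0643  0.1   ]
(355, 240) [ 0.4855 -0.2345  0.1   ]
(320, 157) [ 0.6818 -0.1567  0.1   ]
(290, 155) [ 0.6833 -0.0854  0.111 ] [ 0.682  -0.0852  0.1156]
(283, 137) [ 0.7268 -0.0691  0.111 ] [ 0.7246 -0.0689  0.118 ]
1103 ((0.5628761053085327, -0.11718569695949554), (0.23209184408187866, 0.20849844813346863), 21.276893615722656) [[ 0.4169107  -0.06215256]
 [ 0.49256963 -0.25643927]
 [ 0.7088415  -0.17221883]
 [ 0.6331826   0.02206787]]
136 [281 282 283 284 285] [ 0.7276 -0.069   0.1161]
138 [281 282 283 284 285] [ 0.723  -0.069   0.1151]
140 [282 283 284 285 286] [ 0.7178 -0.0713  0.1165]
142 [283 284 285 286 287] [ 0.7131 -0.0736  0.1161]
144 [283 284 285 286 287 288] [ 0.709  -0.0748  0.1138]
146 [284 285 286 287 288 289] [ 0.7036 -0.0771  0.1156]
148 [285 286 287 288 289 290] [ 0.6994 -0.0795  0.1136]
150 [286 287 288 289 290] [ 0.6943 -0.0806  0.1146]
152 [287 288 289 290 291] [ 0.6892 -0.0829  0.1157]
154 [287 288 289 290 291 292] [ 0.6845 -0.084   0.1153]
156 [288 289 290 291 292 293 294] [ 0.6792 -0.0874  0.1172]
158 [288 2
[... 214 characters left out ...]
 295 296 297 298 299] [ 0.665  -0.0843  0.0979]
sc 322 [ 0.6802 -0.0856  0.1159] [269 270 271 272 273 274 275 276]
sc 326 [ 0.6879 -0.0828  0.1143] [271 272 273 274 275 276]
sc 330 [ 0.6957 -0.0801  0.113 ] [272 273 274 275 276 277]
sc 334 [ 0.7026 -0.0766  0.1156] [272 273 274 275 276]
sc 338 [ 0.7108 -0.0745  0.1135] [273 274 275 276 277 278]
sc 342 [ 0.7179 -0.071   0.1143] [273 274 275 276 277 278]
sc 346 [ 0.7257 -0.0687  0.1135] [274 275 276 277 278 279]
comb [0.637 0.082 0.004]
rake [0.769 0.092 0.017]
ram [ 0.4   -0.313  0.009]
pot [ 0.56  -0.366  0.107]
comb [0.587 0.077 0.007]
rake [0.795 0.059 0.013]
rakeend [0.713 0.151 0.017]
ram [ 0.417 -0.335  0.004]
pot [ 0.552 -0.363  0.107]
```

Call:
carry_out(steps=[{"dx": 0.77, "dy": -0.9, "dz": 0.3, "rz": 1, "grip": 1}, {"dx": 0.77, "dy": -0.9, "dz": 0.3, "rz": 1, "grip": 1}, {"dx": 0.77, "dy": -0.9, "dz": 0.3, "rz": 1, "grip": 1}, {"dx": 0.77, "dy": -0.9, "dz": 0.3, "rz": 1, "grip": 1}, {"dx": 0.77, "dy": -0.9, "dz": 0, "rx": -0.93, "ry": -0.35, "grip": 1}, {"dx": 0.77, "dy": -0.9, "rx": -0.93, "ry": -0.35, "grip": 1}, {"dx": 0.77, "dy": -0.9, "rx": -0.93, "ry": -0.35, "grip": 1}, {"dx": 0.77, "dy": -0.9, "grip": 1}, {"dx": 0.77, "dy": -0.9, "grip": 1}, {"dx": 0.77, "dy": -0.9, "grip": 1}, {"dx": 0.77, "dy": -0.9, "grip": 1}, {"grip": 1}])

```text
invalid input
```

Call:
carry_out(squeeze=30, steps=[{"dx": 0.77, "dy": -0.9, "dz": 0.3, "rx": 0.0, "ry": 0.0, "rz": 1.0, "grip": 1.0}, {"dx": 0.77, "dy": -0.9, "dz": 0.3, "rx": 0.0, "ry": 0.0, "rz": 1.0, "grip": 1.0}])

```text
t: 0.3
ee_pos: [0.1986, 0.5513, 0.2487]
orientation: [-0.03, 1.0, -0.001, -0.0]
ft_force: [1.1, -0.4, -0.5]
gripper_width: 1.001
grasp_force: 0.0
```

Call:
carry_out(steps=[{"dx": 0.77, "dy": -0.9, "dz": 0.3, "rx": 0.0, "ry": 0.0, "rz": 1.0, "grip": 1.0}, {"dx": 0.77, "dy": -0.9, "dz": 0.3, "rx": 0.0, "ry": 0.0, "rz": 1.0, "grip": 1.0}, {"dx": 0.77, "dy": -0.9, "dz": 0.0, "rx": -0.93, "ry": -0.35, "rz": 0.0, "grip": 1.0}, {"dx": 0.77, "dy": -0.9, "dz": 0.0, "rx": -0.93, "ry": -0.35, "rz": 0.0, "grip": 1.0}, {"dx": 0.77, "dy": -0.9, "dz": 0.0, "rx": -0.93, "ry": -0.35, "rz": 0.0, "grip": 1.0}, {"dx": 0.77, "dy": -0.9, "dz": 0.0, "rx": 0.0, "ry": 0.0, "rz": 0.0, "grip": 1.0}, {"dx": 0.77, "dy": -0.9, "dz": 0.0, "rx": 0.0, "ry": 0.0, "rz": 0.0, "grip": 1.0}, {"dx": 0.77, "dy": -0.9, "dz": 0.0, "rx": 0.0, "ry": 0.0, "rz": 0.0, "grip": 1.0}, {"dx": 0.77, "dy": -0.9, "dz": 0.0, "rx": 0.0, "ry": 0.0, "rz": 0.0, "grip": 1.0}, {"dx": 0.0, "dy": 0.0, "dz": 0.0, "rx": 0.0, "ry": 0.0, "rz": 0.0, "grip": 1.0}])

```text
t: 1.3
ee_pos: [0.4094, 0.3049, 0.2676]
orientation: [-0.168, 0.96, -0.219, 0.04]
ft_force: [-0.1, 1.1, 0.3]
gripper_width: 0.999
grasp_force: 0.0
```

Call:
carry_out(steps=[{"dx": 0.85, "dy": -0.9, "dz": 0.0, "rx": 0.0, "ry": 0.0, "rz": 0.0, "grip": 1.0}, {"dx": 0.85, "dy": -0.9, "dz": 0.0, "rx": 0.0, "ry": 0.0, "rz": 0.0, "grip": 1.0}, {"dx": 0.85, "dy": -0.9, "dz": 0.0, "rx": 0.0, "ry": 0.0, "rz": 0.0, "grip": 1.0}, {"dx": 0.85, "dy": -0.9, "dz": 0.0, "rx": 0.0, "ry": 0.0, "rz": 0.0, "grip": 1.0}, {"dx": 0.85, "dy": -0.9, "dz": 0.0, "rx": 0.0, "ry": 0.0, "rz": 0.0, "grip": 1.0}, {"dx": 0.9, "dy": -0.9, "dz": 0.0, "rx": 0.0, "ry": 0.0, "rz": 0.0, "grip": 1.0}, {"dx": 0.9, "dy": -0.9, "dz": 0.0, "rx": 0.0, "ry": 0.0, "rz": 0.0, "grip": 1.0}, {"dx": 0.9, "dy": -0.9, "dz": -0.3, "rx": 0.0, "ry": 0.0, "rz": 0.0, "grip": 1.0}, {"dx": 0.9, "dy": -0.9, "dz": -0.4, "rx": 0.0, "ry": 0.0, "rz": 0.0, "grip": 1.0}, {"dx": 0.9, "dy": -0.9, "dz": -0.5, "rx": 0.0, "ry": 0.0, "rz": 0.0, "grip": 1.0}, {"dx": 0.9, "dy": -0.9, "dz": -0.5, "rx": 0.0, "ry": 0.0, "rz": 0.0, "grip": 1.0}, {"dx": 0.0, "dy": 0.0, "dz": 0.0, "rx": 0.0, "ry": 0.0, "rz": 0.0, "grip": 1.0}])

```text
t: 2.5
ee_pos: [0.6972, 0.0072, 0.2139]
orientation: [-0.169, 0.96, -0.219, 0.038]
ft_force: [-0.8, -0.1, 0.2]
gripper_width: 0.995
grasp_force: 0.0
```

```bash
python3 - <<'E'
from h import *
from scipy.spatial.transform import Rotation as Ro
im,d=optics.get_image("scene"); cv2.imwrite("pics/s1.png",im[...,::-1])
s=readout.get_state(); p=np.array(s["ee_pos"]);M=Ro.from_quat(s["orientation"]).as_matrix()
print(p,M.round(3),s["joint_positions"]); print(proj("scene",p))
g=np.array([.717,-.072,.111])+.019*M[:,2]; print("grasp tcp",g,(g-p)/.03, "axis dist",(g-p)@M)
E
```

```text
[0.69641873 0.00989483 0.2146    ] [[-0.939 -0.309  0.149]
 [-0.344  0.847 -0.406]
 [-0.001 -0.433 -0.901]] [-0.4011033   0.63862913  0.14875655  1.54416014  0.4363249   0.97788388
  1.38964293]
[[354.73571444 212.69236263]]
grasp tcp [ 0.71983515 -0.07972071  0.09387246] [ 0.78054747 -2.98718484 -4.0242511 ] axis dist [ 0.00886882 -0.0308597   0.14873949]
```

View pics/s1.png

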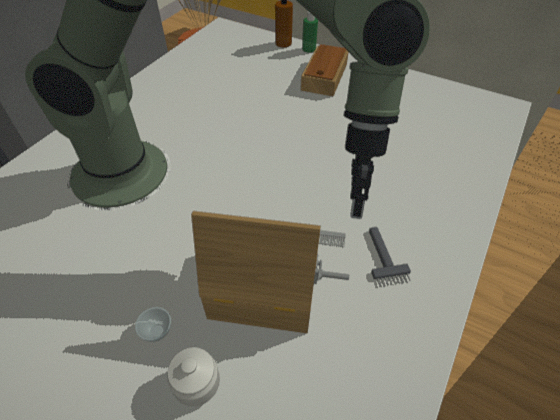

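The gripper is above and in front of the pin, tip at (355,212), and the wrist is clear of the lid. I'll align it sideways, then advance along the tool axis.

Call:
carry_out(steps=[{"dx": 0.04, "dy": -0.97, "dz": 0.45, "rx": 0.0, "ry": 0.0, "rz": 0.0, "grip": 1.0}, {"dx": 0.1, "dy": -0.29, "dz": -0.64, "rx": 0.0, "ry": 0.0, "rz": 0.0, "grip": 1.0}, {"dx": 0.1, "dy": -0.29, "dz": -0.64, "rx": 0.0, "ry": 0.0, "rz": 0.0, "grip": 1.0}, {"dx": 0.1, "dy": -0.29, "dz": -0.64, "rx": 0.0, "ry": 0.0, "rz": 0.0, "grip": 1.0}, {"dx": 0.1, "dy": -0.29, "dz": -0.64, "rx": 0.0, "ry": 0.0, "rz": 0.0, "grip": 1.0}, {"dx": 0.1, "dy": -0.29, "dz": -0.64, "rx": 0.0, "ry": 0.0, "rz": 0.0, "grip": 1.0}, {"dx": 0.1, "dy": -0.29, "dz": -0.64, "rx": 0.0, "ry": 0.0, "rz": 0.0, "grip": 1.0}, {"dx": 0.1, "dy": -0.29, "dz": -0.64, "rx": 0.0, "ry": 0.0, "rz": 0.0, "grip": 1.0}, {"dx": 0.0, "dy": 0.0, "dz": 0.0, "rx": 0.0, "ry": 0.0, "rz": 0.0, "grip": 1.0}, {"dx": 0.0, "dy": 0.0, "dz": 0.0, "rx": 0.0, "ry": 0.0, "rz": 0.0, "grip": 1.0}])

```text
t: 3.55
ee_pos: [0.7185, -0.0768, 0.0957]
orientation: [-0.172, 0.96, -0.218, 0.04]
ft_force: [0.6, 0.9, 0.4]
gripper_width: 1.003
grasp_force: 0.0
```

```bash
python3 - <<'E'
from h import *
im,d=optics.get_image("scene"); cv2.imwrite("pics/s2.png",cv2.resize(im[180:340,250:430,::-1],None,fx=4,fy=3.7,interpolation=cv2.INTER_CUBIC)[:600])
print(readout.get_state()["ee_pos"])
E
```

```text
[ 0.71883287 -0.07661516  0.09635881]
```

View pics/s2.png

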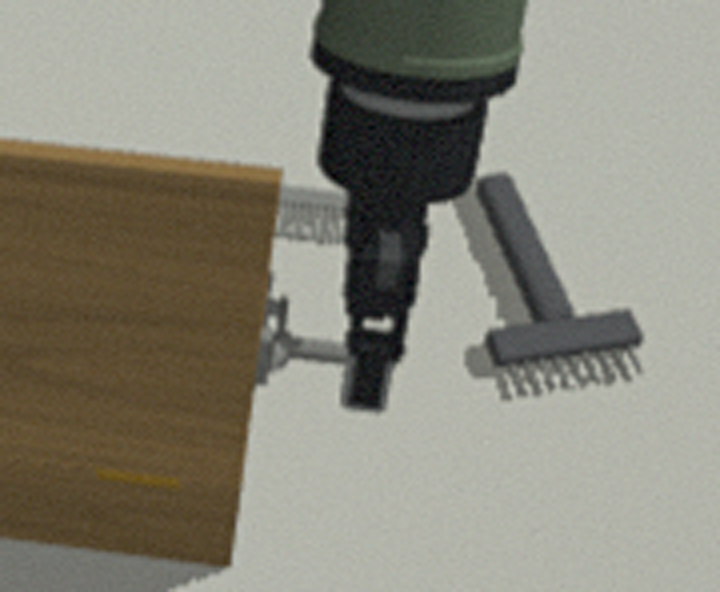

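The pin runs in behind the near finger at about (345,350) in the crop, between the fingers. Closing now.

Call:
carry_out(squeeze=30, steps=[{"dx": 0.0, "dy": 0.0, "dz": 0.0, "rx": 0.0, "ry": 0.0, "rz": 0.0, "grip": 0.0}, {"dx": 0.0, "dy": 0.0, "dz": 0.0, "rx": 0.0, "ry": 0.0, "rz": 0.0, "grip": 0.0}, {"dx": 0.0, "dy": 0.0, "dz": 0.0, "rx": 0.0, "ry": 0.0, "rz": 0.0, "grip": 0.0}, {"dx": 0.0, "dy": 0.0, "dz": 0.0, "rx": 0.0, "ry": 0.0, "rz": 0.0, "grip": 0.0}, {"dx": 0.0, "dy": 0.0, "dz": 0.0, "rx": 0.0, "ry": 0.0, "rz": 0.0, "grip": 0.0}, {"dx": 0.0, "dy": 0.0, "dz": 0.0, "rx": 0.0, "ry": 0.0, "rz": 0.0, "grip": 0.0}, {"dx": 0.0, "dy": 0.0, "dz": 0.0, "rx": 0.0, "ry": 0.0, "rz": 0.0, "grip": 0.0}, {"dx": 0.0, "dy": 0.0, "dz": 0.0, "rx": 0.0, "ry": 0.0, "rz": 0.0, "grip": 0.0}])

```text
t: 4.4
ee_pos: [0.7187, -0.0784, 0.0958]
orientation: [-0.171, 0.96, -0.218, 0.041]
ft_force: [-0.5, -1.7, 6.7]
gripper_width: 0.125
grasp_force: 29.4
```

Call:
carry_out(steps=[{"dx": -0.04, "dy": 0.115, "dz": 0.153, "rx": 0.0, "ry": 0.0, "rz": 0.0, "grip": 0.0}, {"dx": 0.0, "dy": 0.0, "dz": 0.0, "rx": 0.0, "ry": 0.0, "rz": 0.0, "grip": 0.0}, {"dx": -0.05, "dy": 0.13, "dz": 0.143, "rx": 0.0, "ry": 0.0, "rz": 0.0, "grip": 0.0}, {"dx": 0.0, "dy": 0.0, "dz": 0.0, "rx": 0.0, "ry": 0.0, "rz": 0.0, "grip": 0.0}, {"dx": -0.054, "dy": 0.143, "dz": 0.123, "rx": 0.0, "ry": 0.0, "rz": 0.0, "grip": 0.0}, {"dx": 0.0, "dy": 0.0, "dz": 0.0, "rx": 0.0, "ry": 0.0, "rz": 0.0, "grip": 0.0}])

```text
t: 5.0
ee_pos: [0.7143, -0.0672, 0.1088]
orientation: [-0.171, 0.96, -0.219, 0.041]
ft_force: [1.7, -6.9, 5.0]
gripper_width: 0.123
grasp_force: 29.5
```

Call:
carry_out(steps=[{"dx": -0.058, "dy": 0.153, "dz": 0.11, "rx": 0.0, "ry": 0.0, "rz": 0.0, "grip": 0.0}, {"dx": 0.0, "dy": 0.0, "dz": 0.0, "rx": 0.0, "ry": 0.0, "rz": 0.0, "grip": 0.0}, {"dx": -0.063, "dy": 0.165, "dz": 0.093, "rx": 0.0, "ry": 0.0, "rz": 0.0, "grip": 0.0}, {"dx": 0.0, "dy": 0.0, "dz": 0.0, "rx": 0.0, "ry": 0.0, "rz": 0.0, "grip": 0.0}, {"dx": -0.065, "dy": 0.171, "dz": 0.077, "rx": 0.0, "ry": 0.0, "rz": 0.0, "grip": 0.0}, {"dx": 0.0, "dy": 0.0, "dz": 0.0, "rx": 0.0, "ry": 0.0, "rz": 0.0, "grip": 0.0}, {"dx": -0.06, "dy": 0.16, "dz": 0.05, "rx": 0.0, "ry": 0.0, "rz": 0.0, "grip": 0.0}, {"dx": 0.0, "dy": 0.0, "dz": 0.0, "rx": 0.0, "ry": 0.0, "rz": 0.0, "grip": 0.0}, {"dx": 0.0, "dy": 0.0, "dz": 0.0, "rx": 0.0, "ry": 0.0, "rz": 0.0, "grip": 0.0}])

```text
t: 5.9
ee_pos: [0.7076, -0.0494, 0.1201]
orientation: [-0.17, 0.96, -0.22, 0.041]
ft_force: [-1.5, -9.6, 22.0]
gripper_width: 0.125
grasp_force: 30.1
```

Call:
carry_out(steps=[{"dx": 0.0, "dy": 0.0, "dz": -0.07, "rx": 0.0, "ry": 0.0, "rz": 0.0, "grip": 0.0}, {"dx": 0.0, "dy": 0.0, "dz": 0.0, "rx": 0.0, "ry": 0.0, "rz": 0.0, "grip": 0.6}, {"dx": 0.0, "dy": 0.0, "dz": 0.0, "rx": 0.0, "ry": 0.0, "rz": 0.0, "grip": 0.6}, {"dx": 0.0, "dy": 0.0, "dz": 0.0, "rx": 0.0, "ry": 0.0, "rz": 0.0, "grip": 0.6}, {"dx": 0.0, "dy": 0.0, "dz": 0.0, "rx": 0.0, "ry": 0.0, "rz": 0.0, "grip": 0.6}, {"dx": 0.0, "dy": 0.0, "dz": 0.0, "rx": 0.0, "ry": 0.0, "rz": 0.0, "grip": 0.6}, {"dx": -0.1, "dy": 0.29, "dz": 0.64, "rx": 0.0, "ry": 0.0, "rz": 0.0, "grip": 0.6}, {"dx": -0.1, "dy": 0.29, "dz": 0.64, "rx": 0.0, "ry": 0.0, "rz": 0.0, "grip": 0.6}, {"dx": -0.1, "dy": 0.29, "dz": 0.64, "rx": 0.0, "ry": 0.0, "rz": 0.0, "grip": 0.6}, {"dx": -0.1, "dy": 0.29, "dz": 0.64, "rx": 0.0, "ry": 0.0, "rz": 0.0, "grip": 0.6}, {"dx": -0.1, "dy": 0.29, "dz": 0.64, "rx": 0.0, "ry": 0.0, "rz": 0.0, "grip": 0.6}, {"dx": -0.1, "dy": 0.29, "dz": 0.64, "rx": 0.0, "ry": 0.0, "rz": 0.0, "grip": 0.6}])

```text
t: 7.1
ee_pos: [0.6885, 0.0058, 0.2316]
orientation: [-0.171, 0.96, -0.218, 0.04]
ft_force: [-0.0, -0.3, -0.2]
gripper_width: 0.602
grasp_force: 0.0
```

```bash
python3 - <<'E'
from h import *
im,d=optics.get_image("scene"); cv2.imwrite("pics/s3.png",im[...,::-1])
P=cloud("scene",d)
Q=P[200:340,190:330].reshape(-1,3)
C=np.array([.555,-.116,0]);ex=np.array([.355,-.935,0]);ey=np.array([.935,.355,0])
b=np.stack([(Q-C)@ex,(Q-C)@ey,Q[:,2]],1)
k=(abs(b[:,1])<.1)&(b[:,2]>.13)&(b[:,2]<.31)&(b[:,0]<.12)&(b[:,0]>0)
f=np.polyfit(b[k,2],b[k,0],1); print(k.sum(),f,np.degrees(np.arctan(f[0])),"top z",np.percentile(b[k,2],99.5),"x at .106,.2,.3",np.polyval(f,[.106,.2,.3]))
t=P[225:330,340:352].reshape(-1,3)
print(readout.get_state()["ee_pos"])
E
```

```text
8932 [-0.34826663  0.13994262] -19.201522119894328 top z 0.2960897737765308 x at .106,.2,.3 [0.10302636 0.0702893  0.03546263]
[0.68945753 0.00770894 0.23480265]
```

View pics/s3.png

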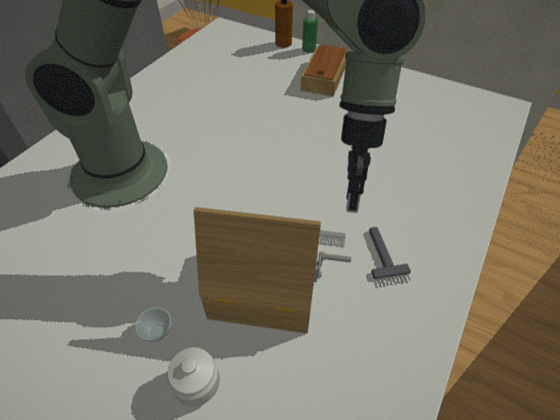

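The pin has stayed raised: its row went from about 275 to 258. The lid is at about 19° from vertical, so the stay is unlocked. Next I go over the lid and down behind it, with the tool vertical and fingers shut.

Call:
carry_out(steps=[{"dx": 0.0, "dy": 0.0, "dz": 1.0, "rx": 0.93, "ry": 0.35, "rz": 0.0, "grip": 0.0}, {"dx": 0.0, "dy": 0.0, "dz": 1.0, "rx": 0.93, "ry": 0.35, "rz": 0.0, "grip": 0.0}, {"dx": 0.0, "dy": 0.0, "dz": 1.0, "rx": 0.93, "ry": 0.35, "rz": 0.0, "grip": 0.0}, {"dx": 0.0, "dy": 0.0, "dz": 1.0, "rx": 0.0, "ry": 0.0, "rz": 0.0, "grip": 0.0}, {"dx": -0.4, "dy": -0.95, "dz": 0.2, "rx": 0.0, "ry": 0.0, "rz": 0.0, "grip": 0.0}, {"dx": -0.4, "dy": -0.95, "dz": 0.0, "rx": 0.0, "ry": 0.0, "rz": 0.0, "grip": 0.0}, {"dx": -0.4, "dy": -0.95, "dz": 0.0, "rx": 0.0, "ry": 0.0, "rz": 0.0, "grip": 0.0}, {"dx": -0.4, "dy": -0.95, "dz": 0.0, "rx": 0.0, "ry": 0.0, "rz": 0.0, "grip": 0.0}, {"dx": -0.4, "dy": -0.95, "dz": 0.0, "rx": 0.0, "ry": 0.0, "rz": 0.0, "grip": 0.0}, {"dx": -0.4, "dy": -0.95, "dz": 0.0, "rx": 0.0, "ry": 0.0, "rz": 0.0, "grip": 0.0}, {"dx": -0.4, "dy": -0.95, "dz": 0.0, "rx": 0.0, "ry": 0.0, "rz": 0.0, "grip": 0.0}, {"dx": 0.0, "dy": 0.0, "dz": 0.0, "rx": 0.0, "ry": 0.0, "rz": 0.0, "grip": 0.0}])

```text
t: 8.35
ee_pos: [0.603, -0.1988, 0.3571]
orientation: [-0.173, 0.985, -0.001, -0.0]
ft_force: [-1.1, 0.1, 0.2]
gripper_width: 0.0
grasp_force: 0.0
```

Call:
carry_out(steps=[{"dx": 0.0, "dy": 0.0, "dz": -0.75, "rx": 0.0, "ry": 0.0, "rz": 0.0, "grip": 0.0}, {"dx": 0.0, "dy": 0.0, "dz": -0.75, "rx": 0.0, "ry": 0.0, "rz": 0.0, "grip": 0.0}, {"dx": 0.0, "dy": 0.0, "dz": -0.75, "rx": 0.0, "ry": 0.0, "rz": 0.0, "grip": 0.0}, {"dx": 0.0, "dy": 0.0, "dz": -0.75, "rx": 0.0, "ry": 0.0, "rz": 0.0, "grip": 0.0}, {"dx": 0.0, "dy": 0.0, "dz": 0.0, "rx": 0.0, "ry": 0.0, "rz": 0.0, "grip": 0.0}])

```text
t: 8.85
ee_pos: [0.6038, -0.1933, 0.2642]
orientation: [-0.176, 0.984, 0.001, -0.002]
ft_force: [-0.6, -0.5, 0.3]
gripper_width: 0.004
grasp_force: 0.0
```

```bash
python3 - <<'E'
from h import *
im,d=optics.get_image("scene"); cv2.imwrite("pics/s4.png",im[...,::-1])
print(readout.get_state()["ee_pos"],readout.get_state()["ft_force"])
# path of TCP (box x,z) per lid angle, front corner 15 mm ahead, r=.165
ex=np.array([.355,-.935])
th=np.radians(np.r_[19:91:4,91]); x=.097-.165*np.sin(th)+.006*np.cos(th)+.015; z=.106+.165*np.cos(th)+.006*np.sin(th)
for t,a,b,da,db in zip(np.degrees(th)[1:],x[1:],z[1:],np.diff(x),np.diff(z)): print(t.round(),a.round(3),b.round(3),(np.array([da*.355,-da*.935,db])/.03).round(2))
E
```

```text
[ 0.60448722 -0.19365466  0.26616494] [ 0.70859973 -0.49706319  0.96782704]
23.0 0.053 0.26 [-0.13  0.34 -0.12]
27.0 0.042 0.256 [-0.13  0.33 -0.15]
31.0 0.032 0.251 [-0.12  0.32 -0.17]
35.0 0.022 0.245 [-0.12  0.31 -0.2 ]
39.0 0.013 0.238 [-0.11  0.29 -0.22]
43.0 0.004 0.231 [-0.11  0.28 -0.24]
47.0 -0.005 0.223 [-0.1   0.26 -0.26]
51.0 -0.012 0.215 [-0.09  0.25 -0.28]
55.0 -0.02 0.206 [-0.09  0.23 -0.3 ]
59.0 -0.026 0.196 [-0.08  0.21 -0.31]
63.0 -0.032 0.186 [-0.07  0.19 -0.33]
67.0 -0.038 0.176 [-0.06  0.16 -0.34]
71.0 -0.042 0.165 [-0.05  0.14 -0.35]
75.0 -0.046 0.155 [-0.04  0.12 -0.36]
79.0 -0.049 0.143 [-0.04  0.09 -0.37]
83.0 -0.051 0.132 [-0.03  0.07 -0.38]
87.0 -0.052 0.121 [-0.02  0.04 -0.38]
91.0 -0.053 0.109 [-0.01  0.02 -0.38]
```

View pics/s4.png

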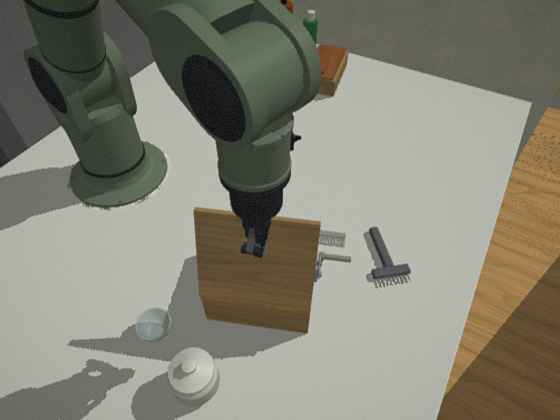

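The closed fingertips are behind the lid at (255,245). Pushing forward along the arc.

Call:
carry_out(steps=[{"dx": -0.1, "dy": 0.27, "dz": 0.0, "rx": 0.0, "ry": 0.0, "rz": 0.0, "grip": 0.0}, {"dx": -0.1, "dy": 0.27, "dz": 0.0, "rx": 0.0, "ry": 0.0, "rz": 0.0, "grip": 0.0}, {"dx": -0.1, "dy": 0.27, "dz": 0.0, "rx": 0.0, "ry": 0.0, "rz": 0.0, "grip": 0.0}, {"dx": -0.13, "dy": 0.34, "dz": -0.12, "rx": 0.0, "ry": 0.0, "rz": 0.0, "grip": 0.0}, {"dx": -0.13, "dy": 0.33, "dz": -0.15, "rx": 0.0, "ry": 0.0, "rz": 0.0, "grip": 0.0}, {"dx": -0.12, "dy": 0.32, "dz": -0.17, "rx": 0.0, "ry": 0.0, "rz": 0.0, "grip": 0.0}, {"dx": -0.12, "dy": 0.31, "dz": -0.2, "rx": 0.0, "ry": 0.0, "rz": 0.0, "grip": 0.0}, {"dx": 0.0, "dy": 0.0, "dz": 0.0, "rx": 0.0, "ry": 0.0, "rz": 0.0, "grip": 0.0}])

```text
t: 9.7
ee_pos: [0.5801, -0.129, 0.2468]
orientation: [-0.177, 0.984, 0.001, -0.001]
ft_force: [-0.0, 0.2, -0.5]
gripper_width: 0.002
grasp_force: 0.0
```

```bash
python3 - <<'E'
from h import *
im,d=optics.get_image("scene"); P=cloud("scene",d)
Q=P[190:340,180:340].reshape(-1,3)
C=np.array([.555,-.116,0]);ex=np.array([.355,-.935,0]);ey=np.array([.935,.355,0])
b=np.stack([(Q-C)@ex,(Q-C)@ey,Q[:,2]],1)
k=(b[:,1]>-.1)&(b[:,1]<-.03)&(b[:,2]>.13)&(b[:,2]<.31)&(b[:,0]<.12)
f=np.polyfit(b[k,2],b[k,0],1); print(k.sum(),np.degrees(np.arctan(f[0])))
s=readout.get_state();print(s["ee_pos"],s["ft_force"],(s["ee_pos"]-C)@ex)
E
```

```text
3214 -33.47114883656397
[ 0.58035554 -0.12997456  0.24716272] [-0.33325885 -0.39755072  0.44940425] 0.02206742910719596
```

Call:
carry_out(steps=[{"dx": -0.11, "dy": 0.29, "dz": -0.22, "rx": 0.0, "ry": 0.0, "rz": 0.0, "grip": 0.0}, {"dx": -0.11, "dy": 0.28, "dz": -0.24, "rx": 0.0, "ry": 0.0, "rz": 0.0, "grip": 0.0}, {"dx": -0.1, "dy": 0.26, "dz": -0.26, "rx": 0.0, "ry": 0.0, "rz": 0.0, "grip": 0.0}, {"dx": -0.09, "dy": 0.25, "dz": -0.28, "rx": 0.0, "ry": 0.0, "rz": 0.0, "grip": 0.0}, {"dx": -0.09, "dy": 0.23, "dz": -0.3, "rx": 0.0, "ry": 0.0, "rz": 0.0, "grip": 0.0}, {"dx": -0.08, "dy": 0.21, "dz": -0.31, "rx": 0.0, "ry": 0.0, "rz": 0.0, "grip": 0.0}, {"dx": -0.07, "dy": 0.19, "dz": -0.33, "rx": 0.0, "ry": 0.0, "rz": 0.0, "grip": 0.0}, {"dx": -0.06, "dy": 0.16, "dz": -0.34, "rx": 0.0, "ry": 0.0, "rz": 0.0, "grip": 0.0}, {"dx": 0.0, "dy": 0.0, "dz": 0.0, "rx": 0.0, "ry": 0.0, "rz": 0.0, "grip": 0.0}])

```text
t: 10.65
ee_pos: [0.5587, -0.0739, 0.1777]
orientation: [-0.176, 0.984, 0.0, -0.001]
ft_force: [0.3, 0.7, 0.6]
gripper_width: 0.003
grasp_force: 0.0
```

Call:
carry_out(steps=[{"dx": -0.05, "dy": 0.14, "dz": -0.35, "rx": 0.0, "ry": 0.0, "rz": 0.0, "grip": 0.0}, {"dx": -0.04, "dy": 0.12, "dz": -0.36, "rx": 0.0, "ry": 0.0, "rz": 0.0, "grip": 0.0}, {"dx": -0.04, "dy": 0.09, "dz": -0.37, "rx": 0.0, "ry": 0.0, "rz": 0.0, "grip": 0.0}, {"dx": -0.03, "dy": 0.07, "dz": -0.37, "rx": 0.0, "ry": 0.0, "rz": 0.0, "grip": 0.0}, {"dx": 0.0, "dy": 0.0, "dz": -0.2, "rx": 0.0, "ry": 0.0, "rz": 0.0, "grip": 0.0}, {"dx": 0.0, "dy": 0.0, "dz": -0.2, "rx": 0.0, "ry": 0.0, "rz": 0.0, "grip": 0.0}, {"dx": 0.0, "dy": 0.0, "dz": -0.1, "rx": 0.0, "ry": 0.0, "rz": 0.0, "grip": 0.0}, {"dx": 0.0, "dy": 0.0, "dz": -0.1, "rx": 0.0, "ry": 0.0, "rz": 0.0, "grip": 0.0}, {"dx": 0.0, "dy": 0.0, "dz": 0.0, "rx": 0.0, "ry": 0.0, "rz": 0.0, "grip": 0.0}])

```text
t: 11.55
ee_pos: [0.5546, -0.0624, 0.1176]
orientation: [-0.176, 0.984, -0.0, -0.0]
ft_force: [-0.2, -0.3, 1.2]
gripper_width: -0.0
grasp_force: 0.0
```

Call:
carry_out(steps=[{"dx": 0.0, "dy": 0.0, "dz": -0.07, "rx": 0.0, "ry": 0.0, "rz": 0.0, "grip": 0.0}, {"dx": 0.0, "dy": 0.0, "dz": -0.07, "rx": 0.0, "ry": 0.0, "rz": 0.0, "grip": 0.0}, {"dx": 0.0, "dy": 0.0, "dz": -0.07, "rx": 0.0, "ry": 0.0, "rz": 0.0, "grip": 0.0}, {"dx": 0.0, "dy": 0.0, "dz": 0.0, "rx": 0.0, "ry": 0.0, "rz": 0.0, "grip": 0.0}])

```text
t: 11.95
ee_pos: [0.5548, -0.0621, 0.112]
orientation: [-0.176, 0.984, -0.0, 0.0]
ft_force: [-2.5, 1.0, 9.3]
gripper_width: 0.002
grasp_force: 5.0
```

Call:
carry_out(steps=[{"dx": 0.0, "dy": 0.0, "dz": -0.05, "rx": 0.0, "ry": 0.0, "rz": 0.0, "grip": 0.0}, {"dx": 0.0, "dy": 0.0, "dz": 0.0, "rx": 0.0, "ry": 0.0, "rz": 0.0, "grip": 0.0}])

```text
t: 12.15
ee_pos: [0.5549, -0.0621, 0.1117]
orientation: [-0.176, 0.984, -0.0, 0.0]
ft_force: [-11.5, 2.0, 37.6]
gripper_width: -0.002
grasp_force: 18.3
```

Hard stop at z = 0.112, so the lid is shut. Retreating straight up.

Call:
carry_out(steps=[{"dx": 0.0, "dy": 0.0, "dz": 0.1, "rx": 0.0, "ry": 0.0, "rz": 0.0, "grip": 0.0}, {"dx": 0.0, "dy": 0.0, "dz": 0.5, "rx": 0.0, "ry": 0.0, "rz": 0.0, "grip": 0.0}, {"dx": 0.0, "dy": 0.0, "dz": 1.0, "rx": 0.0, "ry": 0.0, "rz": 0.0, "grip": 0.0}, {"dx": 0.0, "dy": 0.0, "dz": 1.0, "rx": 0.0, "ry": 0.0, "rz": 0.0, "grip": 0.0}, {"dx": 0.0, "dy": 0.0, "dz": 1.0, "rx": 0.0, "ry": 0.0, "rz": 0.0, "grip": 0.0}, {"dx": 0.0, "dy": 0.0, "dz": 1.0, "rx": 0.0, "ry": 0.0, "rz": 0.0, "grip": 0.0}, {"dx": 0.0, "dy": 0.0, "dz": 0.0, "rx": 0.0, "ry": 0.0, "rz": 0.0, "grip": 0.0}, {"dx": 0.0, "dy": 0.0, "dz": 0.0, "rx": 0.0, "ry": 0.0, "rz": 0.0, "grip": 0.0}])

```text
t: 12.95
ee_pos: [0.5548, -0.0622, 0.2482]
orientation: [-0.176, 0.984, -0.0, 0.0]
ft_force: [-0.4, 0.3, -1.1]
gripper_width: -0.002
grasp_force: 0.0
```

```bash
python3 - <<'E'
from h import *
im,d=optics.get_image("scene"); cv2.imwrite("pics/s5.png",im[...,::-1])
P=cloud("scene",d); Q=P[200:340,180:340].reshape(-1,3)
C=np.array([.555,-.116,0]);ex=np.array([.355,-.935,0]);ey=np.array([.935,.355,0])
b=np.stack([(Q-C)@ex,(Q-C)@ey,Q[:,2]],1)
k=(abs(b[:,1])<.1)&(b[:,2]>.1)&(b[:,2]<.13)&(abs(b[:,0])<.09)
print(k.sum(),np.polyfit(b[k,0],b[k,2],1))
E
```

```text
6925 [-0.00165765  0.11121191]
```

View pics/s5.png

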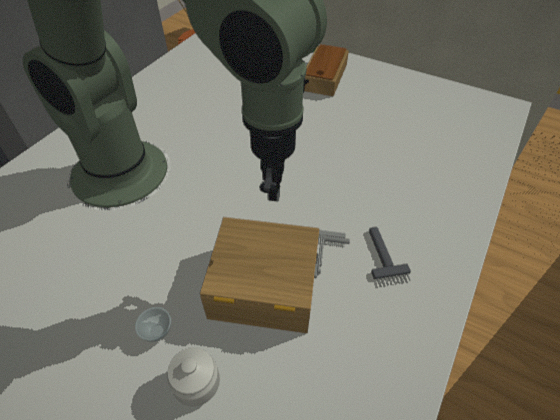

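The lid is flat (slope about 0.002 rad), the bystanders are where they were, and the gripper is clear of everything.

```bash
python3 -c "
from station import order
print(order.close_job())"
```

```text
the job is handed in; nothing more can be done
None
```

I unlocked the stay, lowered the lid slowly until it was fully shut, and handed the job in with the gripper clear and the comb, rake, ramekin and treat pot not visibly moved; the hand-in call returned no verdict.

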